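# Drift a broken leg stub out of a pantry shelf riser

### The arm

A 6-joint arm with a two-finger parallel gripper is mounted at the origin on the work surface. World frame = base frame: x ahead of the robot, y to its left, z up, the work surface at z = 0. Lengths are in mm, angles in rad, forces in N, time in s.
With the tool pointing down it reaches from about 350 to 775 mm from the base axis. Payload 7.3 kg.
Tool frame: the origin (TCP) lies on the centre line of the jaws, within the pads' length; the fingertips stand 11 mm ahead of it and the grasp point (between the pads) lies 8 mm behind it; z points along the fingers, y is the line along which they close (so a half turn about z gives the same grasp; the last joint's range is limited). The gripper opens to 92 mm and grips with 3 to 60 N. Pads are 19 mm wide; open, the fingers measure 130 mm over their backs; the gripper's body (75 mm by 190 mm) begins 47 mm behind the grasp point.
Start: joints at [1.202, 0.342, 1.524, -0, 1.275, -0.146], TCP at [115.988, 512.046, 237.741] pointing down, gripper open.
Joint ranges: [-2.53, 2.53], [-0.77, 2.02], [0.04, 2.7], [-1, 4.14], [0.28, 2.66], [-3.11, 3.11]. Speed limits (rad/s): [2.57, 2.57, 3.14, 3.14, 3.14, 3.14].

### API

Orientations are given as [roll, pitch, yaw] about the fixed x, y, z axes, in that order (R = Rz(yaw) Ry(pitch) Rx(roll)).
In Python, from plant import bot gives the robot as it stands.
- The arm moves only by the tool step_arm, never from a script. Its argument "deltas" is a list of rows, each a list of 5 numbers: the opening, from 0 (shut) to 1 (fully open), then the shift along the tool's x, y, z each as a share of 0.5 m, from -1 to 1, then the turn about the tool's z as a share of pi/2 rad, from -1 to 1. In form: [[claw, x, y, z, turn], ...]. A call has 1 to 8 rows; each row shifts and turns the commanded pose from where the row before left it, along the tool's axes as they then stand; what a row does not reach is not made up. A row lasts 1/10 s, in which the tool goes at most 50 mm and 8.59 degrees, less where a joint would pass 70% of its speed; a pose out of reach is approached as far as the arm can. A call with a number of a shift or a turn outside -1 to 1 is refused whole. A call with a gripper value outside its range is refused whole. The fingers move at their own pace and stop on an object; the grip force is fixed at half the most. Time passes only in rows, so rows that do not move let the fingers close. It gives the time, the measured TCP pose, the force, the opening and the grip force at its end, in the units of the state.
- bot.get_obs(): the state, without advancing time (a new reading comes with each control period).
- bot.capture(name): name is "scene" or "top"; returns (picture, depth): 400x640x3 uint8, red, green, blue; 400x640 float32, mm along the optical axis (not along the pixel's ray), 0 where there is no reading.
- bot.camera_params(name): a dict with "fov_y" (degrees; the focal length in pixels is half the picture's height over the tangent of half this angle, whatever the lens; pixels are square), "cx", "cy" (the principal point, pixels), "rvec" (rotation vector, rad) and "tvec" (3), from world to camera coordinates, as OpenCV has them. Camera axes: x right, y down, z forward; pixel columns grow to the right and rows downward; lengths in mm; the calibration is good to about 2 mm. A picture is of the moment at which its call begins. camera_params takes no time and is no camera call.
- bot.close_job(): hands the job in; it is judged then, once.
The state is a dict: "time": time; "joint_positions": joint angles; "dq": joint speeds; "tau": joint torques, N m; "tool_pos": TCP position; "tcp_rot": TCP orientation; "contact_force": force on the tool from outside, world axes, zero at the start; "moment": the same for the moment, N m; "grip_width": finger opening in mm; "finger_force": force on a finger pad.
Only numpy, scipy, OpenCV 4.12 (cv2) and the standard library are available. Lean on these libraries where they do the work, as an engineer would, in place of code of your own. Each camera call takes 0.05 s, during which the arm holds its last target. There are 200 camera calls.

### The job

A broken-off leg stub is stuck in one of the two leg sockets of the white shelf riser. Take the wooden-handled drift from its block, find the socket with the rod's tip by feel (the rod sits off-centre in the handle) and push the stub gently down and right through, so that it drops into the clear tray beneath; then draw the drift out and stand it back in its block. Do not bear hard on the riser or the stub, and leave the sound leg pin and the small tin on the riser where they are.

Things in the scene. Friction and masses are not known exactly. Their poses are not given: they have to be found in the camera images.
- riser: White steel shelf riser, fixed, 120 (x) x 244 (y) x 130 mm high. Origin on the table under its middle; z up. Deck top at z 120 mm. At y = +85 and -85 mm, collars (44 x 44 mm, top at z 130) hold the leg sockets. A clear tray (88 x 205 mm, 45 mm high, 3 mm floor) stands on the table under both sockets, part of the riser. The light riser must not take over 30 N from the drift.
- mouth_l (a point): Centre of the mouth (top) of the leg socket at the riser's y = +85 mm; z up. The socket is a vertical round bore, 17.7 mm diameter and 20 mm long; from 22 to 40 mm below the mouth two sprung pads, on its +x and -x sides, clamp what is in it; below them the way is open.
- mouth_r (a point): Centre of the mouth (top) of the leg socket at the riser's y = -85 mm; z up; made like the other.
- stub: Broken leg stub to drive out: grey plastic cylinder, 17 mm diameter, 26 mm long, about 30 g. Origin at its centre, z along its axis. Sits in either socket, top 5 to 11 mm below the mouth. The pads hold it by friction, 7 to 13 N, until its top has passed them (drift tip 40 mm or a little more below the mouth); then it drops into the tray. Cracks if pressed with over 30 N.
- pin: The sound leg pin in the other socket, to be left alone: grey plastic cylinder, 17 mm diameter, 62 mm long, standing about 29 mm out of its collar. Origin on its axis, 13 mm above its lower end; z up.
- tin: Small plain steel tin, 52 mm diameter, 30 mm high, standing loose on the middle of the riser's deck, to be left alone. Origin at the centre of its underside.
- drift: Drift, 170 g: square wooden handle 36 x 36 x 60 mm; below it a round steel rod, 15 mm diameter, 90 mm long (last 2.5 mm tapered to 13.4). Origin at the centre of the handle's underside, z up, x and y square to its sides. The rod is parallel to z but off-centre, by 3.6 to 4.8 mm in an unknown direction, not in the pose: find it by feel or sight. Stands in the block, handle resting on top.
- block: Fixed wooden holder for the drift, 80 x 80 x 95 mm high, with a vertical through hole of 29 mm diameter in its middle. Origin at the centre of its underside on the table; z up.
Not all that is in view belongs to the job. What is meant by the drift is not purple, and is the smaller of those in its own colour. Leave any red look-alike of the block alone.

How it is judged (in metres and radians):
On the way, in this order (a step that is already met when the one before it is completed fails the run):
1. the drift stands upright in the stub's socket, its rod pressing on the stub (contact force between drift and stub above 1 N and z of drift in the frame of riser below 0.2165 m and horizontal distance between drift and stub below 0.011 m and angle between drift's own z axis and vertical below 0.12 rad), for 0.05 s.
2. the stub has been driven out below its socket (height (world z) of stub below 0.05 m), for 0.05 s.
At the end, for the whole second after the job is handed in: The stub lies at rest in the tray under the riser; the drift stands in its block, handle resting on the block's top (within 5 mm in height, 15 mm of the middle, 0.1 rad of upright); the pin is within 8 mm and the tin within 15 mm of where they began (z of stub in the frame of riser below 0.035 m and x of stub in the frame of riser between -0.044 and 0.044 m and y of stub in the frame of riser between -0.103 and 0.103 m and linear speed of stub below 0.03 m/s and horizontal distance between drift and block below 0.015 m and height (world z) of drift between 0.09 and 0.1 m and angle between drift's own z axis and vertical below 0.1 rad and linear speed of drift below 0.02 m/s and distance of pin from where it was at the start of the episode below 0.008 m and distance of tin from where it was at the start of the episode below 0.015 m); the robot touches nothing.
It fails at once if the drift bears on the riser with more than 30 N (contact force between drift and riser above 30 N).
It fails at once if the drift presses on the stub with more than 30 N (contact force between drift and stub above 30 N).
It fails at once if the sound leg pin is moved by over 8 mm (distance of pin from where it was at the start of the episode above 0.008 m).
It fails at once if the tin on the riser is moved by over 15 mm (distance of tin from where it was at the start of the episode above 0.015 m).
It also fails if it takes over 70 s, if anything falls off the work surface, if the arm or the gripper's body presses on something with over 40 N, if the wrist force passes 120 N, or if a joint passes its speed limit or range.

## Working session

There is one attempt and no reset: what is moved stays moved. The work goes in short steps, Python scripts to look and compute and a tool call to move; the robot and the scene stay as the last step left them, time stands still between calls to the robot, and variables do not carry over. Pictures are saved under pics/ and viewed, at most 10 in all, crops included, and the job is handed in when it is done.

Besides the shell and the picture viewer there is one more tool, called after "Call:" in YAML: its name, and indented under it one key for each argument. step_arm: Moves the arm, as the interface text tells. Shift numbers are shares of 0.5 m and turn numbers shares of pi/2 rad, none past 1 either way. Its arguments: {"type":"object","properties":{"deltas":{"type":"array","items":{"type":"array","items":{"type":"number","minimum":-1,"maximum":1}}}},"required":["deltas"]}

```bash
ls; mkdir -p pics; cat > h.py <<'E'
import numpy as np,cv2
from plant import bot
def cap(n):
    im,d=bot.capture(n); return im,d
def cam(n):
    p=bot.camera_params(n); f=200/np.tan(np.radians(p['fov_y'])/2)
    R=cv2.Rodrigues(np.array(p['rvec'],float))[0]; return f,p['cx'],p['cy'],R,np.array(p['tvec'],float).ravel()
def world(n,d):
    f,cx,cy,R,t=cam(n); v,u=np.mgrid[0:400,0:640]
    P=np.stack([(u-cx)/f*d,(v-cy)/f*d,d],-1)
    W=(P-t)@R; W[d==0]=np.nan; return W
def save(name,im): cv2.imwrite('pics/'+name,im[...,::-1])
E
python3 - <<'E'
from h import *
for n in('scene','top'):
    im,d=cap(n); save(n+'0.png',im); np.savez('/tmp/'+n+'0.npz',im=im,d=d); print(n,bot.camera_params(n))
print(bot.get_obs())
E
```

```text
pics
scene {'fov_y': 43.47462530123846, 'cx': 311.62666521745234, 'cy': 200.6534595429794, 'rvec': array([ 2.01157802,  1.12172263, -0.5394827 ]), 'tvec': array([-376.47965297,  -87.38763249, 1576.60819069])}
top {'fov_y': 51.37686130724224, 'cx': 322.7376884759728, 'cy': 194.75590001998629, 'rvec': array([ 2.08691936, -2.13907362,  0.2307629 ]), 'tvec': array([ 156.73252721,  456.07708263, 1144.22023418])}
{'time': 0.1, 'joint_positions': array([ 1.20201139e+00,  3.42644735e-01,  1.52490074e+00, -1.77561356e-05,
        1.27540973e+00, -1.46030968e-01]), 'dq': array([-0.00102169, -0.00178411, -0.0027268 , -0.00025652,  0.00167089,
       -0.00028848]), 'tau': array([ 2.76126826e-03, -4.32007313e+01, -2.44695872e+01,  7.19485036e-02,
        5.26927260e-02, -3.31880392e-05]), 'tool_pos': array([115.85550836, 511.70571289, 237.12601116]), 'tcp_rot': array([-3.14024213e+00, -1.81469061e-04,  2.91884374e+00]), 'contact_force': array([ 0.39050444,  0.01565869, -0.30718378]), 'moment': array([-0.04724881, -0.0511473 , -0.00585714]), 'finger_force': 0.0, 'grip_width': 92.02993621599799}
```

View pics/scene0.png

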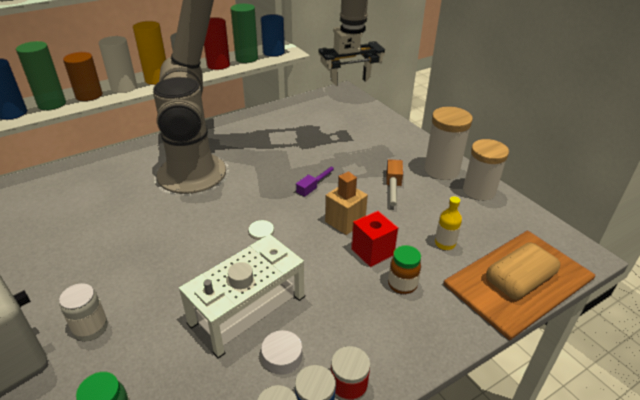

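View pics/top0.png

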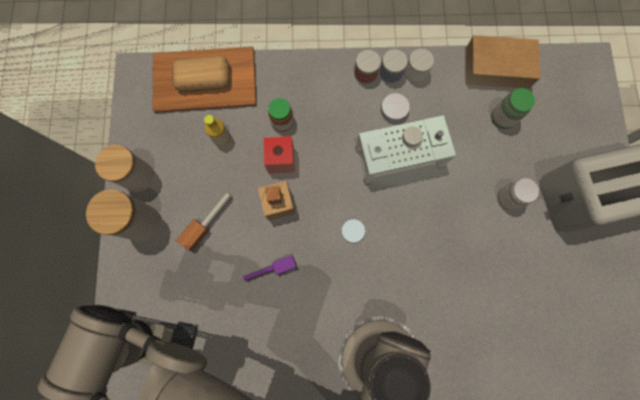

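The top view shows the drift standing in the wooden block at (275,196). A larger brown one lies at (192,235), and a purple one at (275,268). The one in the block fits: it is brown, the smaller of the two, and stands in the wooden block rather than the red one at (278,153). The riser has its pin at (438,135) and the open socket at (377,150).

```bash
python3 - <<'E'
from h import *
z=np.load('/tmp/top0.npz'); im,d=z['im'],z['d']; W=world('top',d)
for n,(u,v) in dict(handle=(275,194),long=(190,236),block=(268,208),sock=(377,150),pin=(439,135),tin=(412,135),deck=(400,155)).items(): print(n,W[v,u].round(1))
def rect(m,n):
    P=W[m][:,:2].astype(np.float32); r=cv2.minAreaRect(P); print(n,len(P),np.round(P.mean(0),1),r, W[m][:,2].mean())
v,u=np.mgrid[0:400,0:640]
box=lambda a,b,c,e:(u>a)&(u<b)&(v>c)&(v<e)
Z=W[...,2]
rect(box(255,300,175,220)&(Z>146)&(Z<165),'handle top')
rect(box(250,300,175,225)&(Z>85)&(Z<105),'block')
rect(box(350,465,105,185)&(Z>112)&(Z<126),'deck')
rect(box(350,465,105,185)&(Z>112)&(Z<136),'deck+col')
rect(box(360,392,130,170)&(Z>126)&(Z<136),'collar')
rect(box(425,460,115,150)&(Z>126)&(Z<136),'collar pin')
rect(box(425,460,115,150)&(Z>150)&(Z<165),'pin')
c1=cv2.resize(im[170:230,235:315],None,fx=5,fy=5,interpolation=2); c2=cv2.resize(im[120:180,350:430],None,fx=5,fy=5,interpolation=2)
save('crop.png',np.hstack([c1,c2]))
E
```

```text
handle [442.1 270.7 154.4]
long [350.7 520.8  46.9]
block [415.8 295.9  98.4]
sock [565.3  -5.8 124.8]
pin [ 593.  -169.8  156.8]
tin [597.6 -99.1 148.8]
deck [550.  -68.3 123.1]
handle top 197 [444.5 277.4] ((445.3011779785156, 277.795166015625), (36.56502914428711, 36.19580078125), 6.3215250968933105) 155.15989525028453
block 597 [440.5 275.9] ((445.376953125, 277.9791564941406), (81.11825561523438, 80.14739990234375), 13.893017768859863) 95.70331433914292
deck 2874 [577.3 -85. ] ((582.8045043945312, -89.36407470703125), (122.06678009033203, 245.9163055419922), 11.301795959472656) 121.2097645670951
deck+col 3372 [577.7 -84.7] ((582.8045043945312, -89.36407470703125), (122.06678009033203, 245.9163055419922), 11.301795959472656) 122.622283155847
collar 241 [565.7  -5.1] ((565.3477172851562, -3.6677207946777344), (100.11388397216797, 56.815513610839844), 9.337185859680176) 130.88954818476407
collar pin 209 [ 597.7 -170.7] ((612.5296630859375, -176.77621459960938), (69.4474105834961, 58.99797439575195), 13.888494491577148) 130.95307054838653
pin 38 [ 598.  -171.3] ((599.6044311523438, -171.46243286132812), (15.16308879852295, 17.65237045288086), 42.51140213012695) 158.8456940473512
```

View pics/crop.png

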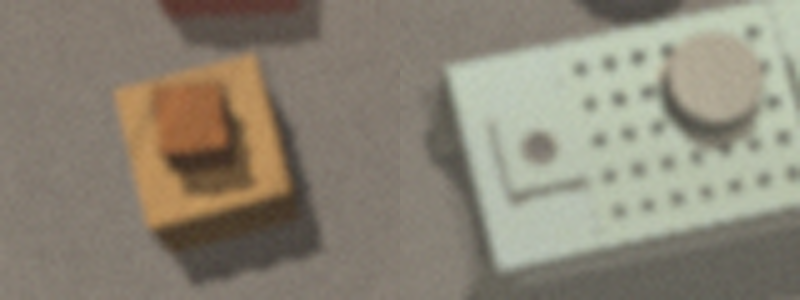

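Crop confirms it: the small orange-brown handle is in the wooden block, and the open socket's mouth is at about (378,149.6).

Call:
step_arm:
  deltas:
    - [1,0,0,0,-0.07]
    - [1,0,0,0,-0.07]
    - [1,0,0,0,-0.07]
    - [1,-0.05,-0.045,0,0]
    - [1,-0.05,-0.045,0,0]
    - [1,-0.05,-0.045,0,0]
    - [1,-0.05,-0.045,0,0]
    - [1,-0.05,-0.045,0,0]

```text
time: 0.9
tool_pos: [253.1, 412.5, 237.4]
tcp_rot: [-3.141, -0.0, -3.034]
contact_force: [-0.3, 0.7, 0.6]
grip_width: 91.8
finger_force: 0.0
```

Call:
step_arm:
  deltas:
    - [1,-0.05,-0.045,0,0]
    - [1,-0.05,-0.045,0,0]
    - [1,-0.05,-0.045,0,0]
    - [1,-0.05,-0.045,0,0]
    - [1,-0.05,-0.045,0,0]
    - [1,-0.05,-0.045,0,0]
    - [1,0,0,0,0]
    - [1,0,0,0,0]

```text
time: 1.7
tool_pos: [415.9, 294.9, 237.2]
tcp_rot: [-3.142, -0.001, -3.036]
contact_force: [-0.6, 0.4, 0.2]
grip_width: 92.0
finger_force: 0.0
```

```bash
cat >> h.py <<'E'
def go(x,y,z,yaw=None):
    o=bot.get_obs(); p=np.array(o['tool_pos']); w=o['tcp_rot'][2]
    D=np.array([x,y,z])-p
    t=0 if yaw is None else -((np.degrees(w)-yaw+180)%360-180)
    print('t%.1f'%o['time'],'pos',p.round(1),'rpy',np.degrees(o['tcp_rot']).round(1),'F',np.round(o['contact_force'],1),'w%.1f gf%.1f'%(o['grip_width'],o['finger_force']))
    print('tool shares',np.round([(D[0]*np.cos(w)+D[1]*np.sin(w))/500,(D[0]*np.sin(w)-D[1]*np.cos(w))/500,-D[2]/500,-t/90],4))
E
python3 -c "
from h import *
go(445.3,277.8,117,186.3)"
```

```text
t1.7 pos [415.9 294.9 237.2] rpy [-1.80e+02 -1.00e-01 -1.74e+02] F [-0.6  0.4  0.2] w92.0 gf0.0
tool shares [-0.0549 -0.0402  0.2405 -0.0029]
```

Call:
step_arm:
  deltas:
    - [1,-0.0275,-0.02,0,0]
    - [1,-0.0275,-0.02,0,0]
    - [1,0,0,0.06,0]
    - [1,0,0,0.06,0]
    - [1,0,0,0.06,0]
    - [1,0,0,0.04,0]
    - [1,0,0,0.02,0]
    - [1,0,0,0,0]

```text
time: 2.5
tool_pos: [445.1, 278.1, 116.7]
tcp_rot: [-3.141, -0.002, -3.034]
contact_force: [-0.1, -0.2, 0.1]
grip_width: 91.8
finger_force: 0.0
```

Call:
step_arm:
  deltas:
    - [0,0,0,0,0]
    - [0,0,0,0,0]
    - [0,0,0,0,0]
    - [0,0,0,0,0]
    - [0,0,0,0,0]
    - [0,0,0,0,0]
    - [0,0,0,0,0]
    - [0,0,0,0,0]

```text
time: 3.3
tool_pos: [445.3, 278.4, 117.7]
tcp_rot: [3.142, -0.0, -3.035]
contact_force: [0.2, -1.2, -0.2]
grip_width: 35.6
finger_force: 30.0
```

Call:
step_arm:
  deltas:
    - [0,0,0,-0.02,0]
    - [0,0,0,-0.04,0]
    - [0,0,0,-0.05,0]
    - [0,0,0,-0.05,0]
    - [0,0,0,-0.05,0]
    - [0,0,0,-0.05,0]
    - [0,0,0,-0.03,0]
    - [0,0,0,0,0]

```text
time: 4.1
tool_pos: [446.2, 278.8, 265.4]
tcp_rot: [3.14, 0.005, -3.034]
contact_force: [0.8, 0.1, -2.8]
grip_width: 35.6
finger_force: 30.0
```

```bash
python3 - <<'E'
from h import *
go(445,278,267)
im,d=cap('scene'); np.savez('/tmp/s1.npz',im=im,d=d)
o=bot.get_obs();f,cx,cy,R,t=cam('scene')
for dz in(-0,-20,-40,-80,-130):
    q=R@(np.array(o['tool_pos'])+[0,0,dz])+t; print(dz,f*q[0]/q[2]+cx,f*q[1]/q[2]+cy,q[2])
u0,v0=int(f*q[0]/q[2]+cx),int(f*q[1]/q[2]+cy)
save('s1.png',cv2.resize(im[v0-90:v0+20,u0-50:u0+50],None,fx=5,fy=5,interpolation=2))
print(u0,v0)
E
```

```text
t4.1 pos [446.2 278.8 265.4] rpy [ 179.9    0.3 -173.9] F [ 0.8  0.1 -2.8] w35.6 gf30.0
tool shares [ 0.0025 -0.0014 -0.0031  0.    ]
0 350.18574088055635 140.28353177191576 1230.1538884113797
-20 349.79962064098606 147.1956779368877 1242.644870410671
-40 349.4211856586775 153.97024617647833 1255.1358524099624
-80 348.6864715823292 167.12275817852617 1280.1178164085452
-130 347.80744490777374 182.85868765013007 1311.3452714067737
347 182
```

View pics/s1.png

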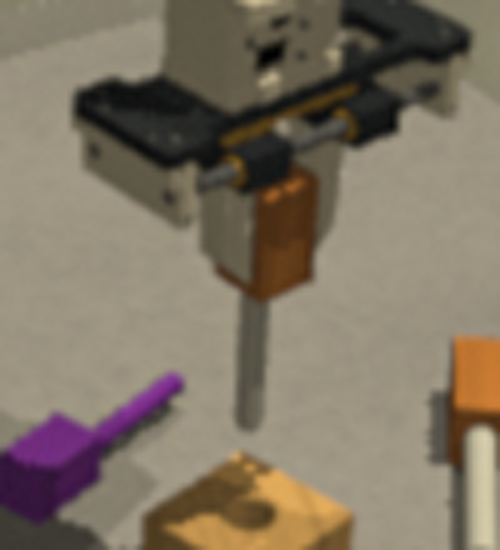

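The rod shows clear of the block, centred near u=347, v=152–177, left of the handle's near edge. I'll turn the tool and measure the rod at several yaws.

```bash
cat >> h.py <<'E'
def rod(tag):
    o=bot.get_obs(); im,d=cap('scene'); np.savez('/tmp/%s.npz'%tag,im=im,d=d)
    f,cx,cy,R,t=cam('scene'); p=np.array(o['tool_pos']); g=im.astype(float).sum(2)
    Rt=cv2.Rodrigues(np.zeros(3))[0]; r,pi_,w=o['tcp_rot']
    from scipy.spatial.transform import Rotation as Ro
    zt=Ro.from_euler('xyz',o['tcp_rot']).apply([0,0,1])
    A=[];B=[]
    for s in range(45,97,2):
        q=R@(p+zt*s)+t; u=f*q[0]/q[2]+cx; v=int(round(f*q[1]/q[2]+cy)); k=np.arange(int(u)-9,int(u)+10)
        m=abs(d[v,k]-q[2])<35
        if m.sum()>2: A.append((k[m].mean()-u)*q[2]/f)
        row=g[v,k]; bg=np.interp(k,[k[0],k[-1]],[row[:3].mean(),row[-3:].mean()]); wt=np.clip(bg-row,0,None); wt[wt<.25*wt.max()]=0
        B.append(((wt*k).sum()/wt.sum()-u)*q[2]/f)
    print(tag,'yaw%.2f'%np.degrees(w),'depth %.2f+-%.2f n%d'%(np.mean(A),np.std(A),len(A)),'dark %.2f+-%.2f'%(np.median(B),np.std(B)),'q6 %.2f'%o['joint_positions'][5],'pos',p.round(1),'right',R[0].round(3))
E
python3 -c "
from h import *
rod('y0')"
```

```text
y0 yaw-173.86 depth -6.29+-0.52 n26 dark -6.24+-0.19 q6 -1.27 pos [445.5 278.5 263.7] right [ 0.526  0.851 -0.   ]
```

Call:
step_arm:
  deltas:
    - [0,0,0,0,0.09]
    - [0,0,0,0,0.09]
    - [0,0,0,0,0.09]
    - [0,0,0,0,0.09]
    - [0,0,0,0,0.09]
    - [0,0,0,0,0.05]
    - [0,0,0,0,0]
    - [0,0,0,0,0]

```text
time: 5.0
tool_pos: [445.0, 278.2, 261.8]
tcp_rot: [-3.14, -0.001, 2.466]
contact_force: [-0.3, 0.2, -1.6]
grip_width: 35.8
finger_force: 30.0
```

```bash
python3 -c "
from h import *
rod('y1')"
```

```text
y1 yaw141.26 depth -3.65+-0.64 n26 dark -3.47+-0.15 q6 -0.48 pos [445.  278.2 261.8] right [ 0.526  0.851 -0.   ]
```

Call:
step_arm:
  deltas:
    - [0,0,0,0,0.09]
    - [0,0,0,0,0.09]
    - [0,0,0,0,0.09]
    - [0,0,0,0,0.09]
    - [0,0,0,0,0.09]
    - [0,0,0,0,0.05]
    - [0,0,0,0,0]
    - [0,0,0,0,0]

```text
time: 5.85
tool_pos: [445.2, 278.4, 262.5]
tcp_rot: [-3.141, 0.0, 1.681]
contact_force: [0.0, 0.5, -2.2]
grip_width: 35.8
finger_force: 30.0
```

```bash
python3 -c "
from h import *
rod('y2')"
```

```text
y2 yaw96.31 depth 0.26+-0.62 n26 dark 0.52+-0.15 q6 0.30 pos [445.2 278.4 262.5] right [ 0.526  0.851 -0.   ]
```

Call:
step_arm:
  deltas:
    - [0,0,0,0,0.09]
    - [0,0,0,0,0.09]
    - [0,0,0,0,0.09]
    - [0,0,0,0,0.09]
    - [0,0,0,0,0.09]
    - [0,0,0,0,0.05]
    - [0,0,0,0,0]
    - [0,0,0,0,0]

```text
time: 6.7
tool_pos: [445.3, 278.4, 262.7]
tcp_rot: [-3.142, -0.0, 0.896]
contact_force: [0.9, -0.4, -1.6]
grip_width: 35.7
finger_force: 30.0
```

```bash
python3 -c "
from h import *
rod('y3')"
```

```text
y3 yaw51.33 depth 3.27+-0.70 n26 dark 3.01+-0.22 q6 1.09 pos [445.3 278.4 262.7] right [ 0.526  0.851 -0.   ]
```

Call:
step_arm:
  deltas:
    - [0,0,0,0,0.09]
    - [0,0,0,0,0.09]
    - [0,0,0,0,0.09]
    - [0,0,0,0,0.09]
    - [0,0,0,0,0.09]
    - [0,0,0,0,0.05]
    - [0,0,0,0,0]
    - [0,0,0,0,0]

```text
time: 7.55
tool_pos: [445.3, 278.4, 262.7]
tcp_rot: [-3.142, -0.0, 0.11]
contact_force: [-1.0, 0.1, -2.1]
grip_width: 35.5
finger_force: 30.0
```

```bash
python3 -c "
from h import *
rod('y4')"
```

```text
y4 yaw6.33 depth 3.40+-0.66 n26 dark 3.03+-0.28 q6 1.87 pos [445.3 278.4 262.7] right [ 0.526  0.851 -0.   ]
```

```bash
python3 - <<'E'
from h import *
Y=np.radians([-173.86,141.26,96.31,51.33,6.33]); m=np.array([-6.26,-3.53,.42,3.1,3.15]); r=cam('scene')[3][0][:2]; r=r/np.hypot(*r)
A=np.stack([np.cos(Y)*r[0]+np.sin(Y)*r[1],np.sin(Y)*r[0]-np.cos(Y)*r[1],np.ones(5)],1)
s,*_=np.linalg.lstsq(A,m,rcond=None); print('rod in tool',s,'mag',np.hypot(*s[:2]),'res',A@s-m)
for n in('top','scene'):
    z=np.load('/tmp/%s0.npz'%n); g=z['im'].astype(float).sum(2); f,cx,cy,R,t=cam(n)
    q=R@np.array([566.1,-6,130])+t; u0,v0=f*q[0]/q[2]+cx,f*q[1]/q[2]+cy; print(n,u0,v0)
    v,u=np.mgrid[int(v0)-6:int(v0)+7,int(u0)-7:int(u0)+8]; p=g[v,u]; k=np.hypot(u-u0,(v-v0)*1.2)<5.5
    w=np.clip(np.percentile(p[k],75)-p,0,None)*k; w[w<.3*w.max()]=0; uc,vc=(w*u).sum()/w.sum(),(w*v).sum()/w.sum()
    ray=R.T@np.array([(uc-cx)/f,(vc-cy)/f,1]); C=-R.T@t; print(uc,vc,(C+ray*(130-C[2])/ray[2]).round(2), 'pix area',(w>0).sum(), C.round(0))
E
```

```text
rod in tool [ 4.43017113 -2.50535142 -1.56628049] mag 5.089518837825635 res [-0.00268722  0.01989967 -0.03885527  0.03503828 -0.01339546]
top 377.3082772531325 149.10843459324357
377.34926184926184 149.07070707070707 [566.21  -6.12 130.  ] pix area 40 [ 210.  156. 1214.]
scene 273.8490737010812 251.77348011568927
273.2674777056039 251.5296157657162 [564.74  -6.74 130.  ] pix area 38 [1292. -355.  916.]
```

```bash
python3 -c "
from h import *
go(562.2,-9,258)"
```

```text
t7.6 pos [445.3 278.4 262.7] rpy [-180.     0.     6.3] F [ 0.2 -0.3 -0.2] w35.9 gf30.0
tool shares [0.1693 0.597  0.0094 0.    ]
```

Call:
step_arm:
  deltas:
    - [0,0.008,0.03,0,0]
    - [0,0.016,0.06,0,0]
    - [0,0.019,0.065,0,0]
    - [0,0.019,0.065,0,0]
    - [0,0.019,0.065,0,0]
    - [0,0.019,0.065,0,0]
    - [0,0.019,0.065,0,0]
    - [0,0.019,0.065,0,0]

```text
time: 8.4
tool_pos: [539.9, 44.9, 262.8]
tcp_rot: [3.141, -0.0, 0.108]
contact_force: [-0.0, -0.3, -1.7]
grip_width: 36.1
finger_force: 30.0
```

Call:
step_arm:
  deltas:
    - [0,0.016,0.06,0,0]
    - [0,0.01,0.04,0,0]
    - [0,0.005,0.017,0,0]
    - [0,0,0,0,0]
    - [0,0,0,0,0]
    - [0,0,0,0,0]

```text
time: 9.0
tool_pos: [560.9, -8.3, 262.8]
tcp_rot: [-3.141, 0.0, 0.109]
contact_force: [-0.2, -1.1, -1.4]
grip_width: 35.8
finger_force: 30.0
```

```bash
python3 -c "
from h import *
go(562.2,-9,246)"
```

```text
t9.0 pos [560.9  -8.3 262.8] rpy [-180.     0.     6.2] F [-0.2 -1.1 -1.4] w35.8 gf30.0
tool shares [0.0024 0.0016 0.0337 0.    ]
```

Call:
step_arm:
  deltas:
    - [0,0.0024,0.0016,0,0]
    - [0,0,0,0.01,0]
    - [0,0,0,0.014,0]
    - [0,0,0,0.008,0]
    - [0,0,0,0,0]
    - [0,0,0,0,0]

```text
time: 9.6
tool_pos: [562.5, -10.0, 246.5]
tcp_rot: [-3.141, 0.0, 0.107]
contact_force: [0.7, 0.5, -1.9]
grip_width: 35.7
finger_force: 30.0
```

Call:
step_arm:
  deltas:
    - [0,0,0,0.002,0]
    - [0,0,0,0.002,0]
    - [0,0,0,0.002,0]
    - [0,0,0,0,0]
    - [0,0,0,0,0]

```text
time: 10.1
tool_pos: [562.6, -10.1, 243.8]
tcp_rot: [-3.142, -0.0, 0.107]
contact_force: [0.5, -0.1, -1.0]
grip_width: 36.0
finger_force: 30.0
```

```bash
python3 -c "
from h import *
go(562.2,-9,240)"
```

```text
t10.1 pos [562.6 -10.1 243.8] rpy [-180.    -0.     6.1] F [ 0.5 -0.1 -1. ] w36.0 gf30.0
tool shares [-0.0005 -0.0022  0.0075  0.    ]
```

Call:
step_arm:
  deltas:
    - [0,-0.0005,-0.002,0,0]
    - [0,0,0,0,0]
    - [0,0,0,0.001,0]
    - [0,0,0,0.001,0]
    - [0,0,0,0.001,0]
    - [0,0,0,0,0]

```text
time: 10.7
tool_pos: [562.1, -9.1, 242.1]
tcp_rot: [-3.141, 0.0, 0.107]
contact_force: [1.3, -0.4, -1.6]
grip_width: 36.1
finger_force: 30.0
```

Call:
step_arm:
  deltas:
    - [0,0,0,0.001,0]
    - [0,0,0,0.001,0]
    - [0,0,0,0,0]

```text
time: 11.0
tool_pos: [562.1, -9.1, 241.1]
tcp_rot: [-3.141, 0.0, 0.107]
contact_force: [0.2, -0.1, -1.5]
grip_width: 35.7
finger_force: 30.0
```

Call:
step_arm:
  deltas:
    - [0,0,0,0.001,0]
    - [0,0,0,0.001,0]
    - [0,0,0,0.001,0]
    - [0,0,0,0,0]

```text
time: 11.4
tool_pos: [562.1, -9.0, 239.6]
tcp_rot: [-3.141, 0.0, 0.107]
contact_force: [0.2, -0.4, -2.2]
grip_width: 35.7
finger_force: 30.0
```

Call:
step_arm:
  deltas:
    - [0,0,0,0.001,0]
    - [0,0,0,0.001,0]
    - [0,0,0,0,0]

```text
time: 11.7
tool_pos: [562.1, -9.0, 238.6]
tcp_rot: [-3.141, 0.0, 0.107]
contact_force: [-0.6, 0.2, -1.5]
grip_width: 35.8
finger_force: 30.0
```

Call:
step_arm:
  deltas:
    - [0,0,0,0.001,0]
    - [0,0,0,0.001,0]
    - [0,0,0,0,0]

```text
time: 12.0
tool_pos: [562.1, -9.0, 237.6]
tcp_rot: [-3.141, 0.0, 0.107]
contact_force: [-1.2, 1.2, -1.7]
grip_width: 36.4
finger_force: 30.0
```

In the socket with no contact on the collar; going on down.

Call:
step_arm:
  deltas:
    - [0,0,0,0.001,0]
    - [0,0,0,0.001,0]
    - [0,0,0,0.001,0]
    - [0,0,0,0,0]

```text
time: 12.4
tool_pos: [562.1, -9.0, 236.1]
tcp_rot: [-3.141, 0.0, 0.107]
contact_force: [-0.7, -0.5, -1.2]
grip_width: 35.7
finger_force: 30.0
```

Call:
step_arm:
  deltas:
    - [0,0,0,0.001,0]
    - [0,0,0,0.001,0]
    - [0,0,0,0,0]

```text
time: 12.7
tool_pos: [562.2, -9.1, 235.4]
tcp_rot: [3.142, -0.0, 0.107]
contact_force: [-1.2, -0.3, 1.1]
grip_width: 36.0
finger_force: 30.0
```

Call:
step_arm:
  deltas:
    - [0,0,0,0.001,0]
    - [0,0,0,0.001,0]
    - [0,0,0,0,0]

```text
time: 13.0
tool_pos: [562.5, -9.1, 235.2]
tcp_rot: [3.141, -0.002, 0.107]
contact_force: [-1.9, 0.4, 6.4]
grip_width: 36.1
finger_force: 30.0
```

Call:
step_arm:
  deltas:
    - [0,0,0,0.001,0]
    - [0,0,0,0,0]

```text
time: 13.2
tool_pos: [562.5, -9.1, 234.9]
tcp_rot: [3.141, -0.002, 0.107]
contact_force: [-1.3, 1.4, 6.5]
grip_width: 36.0
finger_force: 30.0
```

Call:
step_arm:
  deltas:
    - [0,0,0,0.001,0]
    - [0,0,0,0,0]

```text
time: 13.4
tool_pos: [562.5, -9.1, 234.4]
tcp_rot: [3.141, -0.002, 0.107]
contact_force: [-2.3, 0.1, 6.6]
grip_width: 36.2
finger_force: 30.0
```

Call:
step_arm:
  deltas:
    - [0,0,0,0.001,0]
    - [0,0,0,0,0]

```text
time: 13.6
tool_pos: [562.5, -9.1, 233.9]
tcp_rot: [3.141, -0.002, 0.107]
contact_force: [-2.1, -0.2, 6.9]
grip_width: 35.9
finger_force: 30.0
```

Call:
step_arm:
  deltas:
    - [0,0,0,0.0015,0]
    - [0,0,0,0.0015,0]
    - [0,0,0,0.0015,0]
    - [0,0,0,0.0015,0]
    - [0,0,0,0.0015,0]
    - [0,0,0,0.0015,0]
    - [0,0,0,0,0]

```text
time: 14.3
tool_pos: [562.4, -9.0, 229.4]
tcp_rot: [3.141, -0.002, 0.107]
contact_force: [-3.4, -0.0, 7.1]
grip_width: 36.0
finger_force: 30.0
```

Call:
step_arm:
  deltas:
    - [0,0,0,0.002,0]
    - [0,0,0,0.002,0]
    - [0,0,0,0.002,0]
    - [0,0,0,0.002,0]
    - [0,0,0,0.002,0]
    - [0,0,0,0.002,0]
    - [0,0,0,0.002,0]
    - [0,0,0,0,0]

```text
time: 15.1
tool_pos: [562.4, -9.0, 222.3]
tcp_rot: [3.141, -0.002, 0.107]
contact_force: [-3.8, 0.7, 6.9]
grip_width: 35.6
finger_force: 30.0
```

Call:
step_arm:
  deltas:
    - [0,-0.0008,0,0.002,0]
    - [0,0,0,0.002,0]
    - [0,0,0,0.002,0]
    - [0,0,0,0.002,0]
    - [0,0,0,0.002,0]
    - [0,0,0,0.002,0]
    - [0,0,0,0.002,0]
    - [0,0,0,0,0]

```text
time: 15.9
tool_pos: [562.1, -9.0, 215.2]
tcp_rot: [3.141, -0.002, 0.107]
contact_force: [-1.5, 0.4, 5.3]
grip_width: 35.9
finger_force: 30.0
```

Call:
step_arm:
  deltas:
    - [0,0,0,0.002,0]
    - [0,0,0,0.002,0]
    - [0,0,0,0.002,0]
    - [0,0,0,0.002,0]
    - [0,0,0,0.002,0]
    - [0,0,0,0.002,0]
    - [0,0,0,0.002,0]
    - [0,0,0,0,0]

```text
time: 16.7
tool_pos: [562.1, -9.1, 208.2]
tcp_rot: [3.141, -0.002, 0.107]
contact_force: [-1.8, 0.1, 6.3]
grip_width: 36.1
finger_force: 30.0
```

Call:
step_arm:
  deltas:
    - [0,0,0,0.002,0]
    - [0,0,0,0.002,0]
    - [0,0,0,0.002,0]
    - [0,0,0,0.002,0]
    - [0,0,0,0.002,0]
    - [0,0,0,0,0]

```text
time: 17.3
tool_pos: [561.5, -9.2, 201.7]
tcp_rot: [-3.142, 0.001, 0.107]
contact_force: [-1.3, 0.2, -0.7]
grip_width: 35.8
finger_force: 30.0
```

Call:
step_arm:
  deltas:
    - [0,0,0,0.002,0]
    - [0,0,0,0.002,0]
    - [0,0,0,0,0]
    - [0,0,0,0,0]

```text
time: 17.7
tool_pos: [561.6, -9.1, 199.8]
tcp_rot: [-3.141, 0.001, 0.107]
contact_force: [-1.3, -0.1, -2.9]
grip_width: 35.5
finger_force: 30.0
```

```bash
python3 - <<'E'
from h import *
go(562.2,-9,263)
im,d=cap('scene'); a=im[225:365,175:325]; b=np.load('/tmp/scene0.npz')['im'][225:365,175:325]
save('s2.png',np.hstack([cv2.resize(x,None,fx=2.6,fy=2.6,interpolation=2) for x in(b,a)]))
E
```

```text
t17.7 pos [561.6  -9.1 199.8] rpy [-180.     0.     6.1] F [-1.3 -0.1 -2.9] w35.5 gf30.0
tool shares [ 1.200e-03 -1.000e-04 -1.264e-01  0.000e+00]
```

View pics/s2.png

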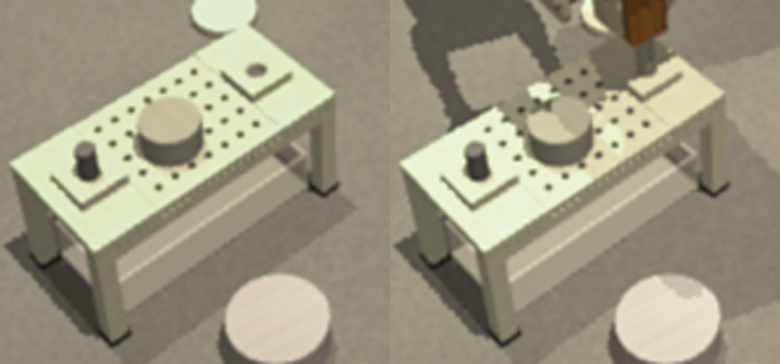

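The drift is deep in the socket (right half, about (645,60)), with the pin and tin unmoved. The stub is hidden under the deck, but the push force fell to zero at 41 mm depth, so it has let go. Drawing the drift out.

Call:
step_arm:
  deltas:
    - [0,0,0,-0.01,0]
    - [0,0,0,-0.02,0]
    - [0,0,0,-0.02,0]
    - [0,0,0,-0.02,0]
    - [0,0,0,-0.02,0]
    - [0,0,0,-0.02,0]
    - [0,0,0,-0.016,0]
    - [0,0,0,0,0]

```text
time: 18.55
tool_pos: [562.5, -9.2, 264.8]
tcp_rot: [3.141, -0.003, 0.107]
contact_force: [-0.4, -0.1, -1.6]
grip_width: 35.9
finger_force: 30.0
```

```bash
python3 -c "
from h import *
go(445.3,278.4,263)"
```

```text
t18.6 pos [562.5  -9.2 264.8] rpy [180.   -0.2   6.1] F [-0.4 -0.1 -1.6] w35.9 gf30.0
tool shares [-0.1716 -0.597   0.0036  0.    ]
```

Call:
step_arm:
  deltas:
    - [0,-0.009,-0.03,0,0]
    - [0,-0.018,-0.06,0,0]
    - [0,-0.02,-0.065,0,0]
    - [0,-0.02,-0.065,0,0]
    - [0,-0.02,-0.065,0,0]
    - [0,-0.02,-0.065,0,0]
    - [0,-0.02,-0.065,0,0]
    - [0,-0.02,-0.065,0,0]

```text
time: 19.35
tool_pos: [461.3, 223.4, 262.7]
tcp_rot: [-3.141, 0.001, 0.107]
contact_force: [0.7, 0.3, -2.1]
grip_width: 35.8
finger_force: 30.0
```

Call:
step_arm:
  deltas:
    - [0,-0.017,-0.06,0,0]
    - [0,-0.01,-0.035,0,0]
    - [0,-0.006,-0.016,0,0]
    - [0,0,0,0,0]
    - [0,0,0,0,0]
    - [0,0,0,0,0]

```text
time: 19.95
tool_pos: [441.1, 274.3, 263.1]
tcp_rot: [3.141, 0.0, 0.106]
contact_force: [0.2, 0.6, -1.8]
grip_width: 35.5
finger_force: 30.0
```

```bash
python3 - <<'E'
from h import *
go(441.3,275,118)
im,d=cap('top'); z=np.load('/tmp/top0.npz'); d0=z['d']
W=world('top',d);W0=world('top',d0)
# look down the socket, and check the tin and pin
print('hole z before/after',np.round(W0[146:153,374:382,2],0).tolist(),np.round(W[146:153,374:382,2],0).tolist())
for n,s in dict(tin=(slice(120,150),slice(400,425)),pin=(slice(125,145),slice(430,450))).items():
    for w in(W0,W):
        P=w[s].reshape(-1,3); print(n,P[P[:,2]>142].mean(0).round(1))
E
```

```text
t19.9 pos [441.1 274.3 263.1] rpy [180.    0.    6.1] F [ 0.2  0.6 -1.8] w35.5 gf30.0
tool shares [ 0.0007 -0.0014  0.2902  0.    ]
hole z before/after [[130.0, 132.0, 131.0, 128.0, 129.0, 128.0, 131.0, 134.0], [130.0, 126.0, 119.0, 120.0, 124.0, 126.0, 134.0, 130.0], [128.0, 122.0, 128.0, 124.0, 121.0, 124.0, 128.0, 131.0], [123.0, 127.0, 124.0, 124.0, 126.0, 126.0, 125.0, 133.0], [133.0, 123.0, 122.0, 125.0, 126.0, 123.0, 121.0, 134.0], [131.0, 122.0, 123.0, 126.0, 128.0, 119.0, 131.0, 132.0], [135.0, 133.0, 129.0, 129.0, 121.0, 131.0, 132.0, 129.0]] [[133.0, 128.0, 130.0, 128.0, 132.0, 131.0, 132.0, 132.0], [129.0, 127.0, 122.0, 123.0, 121.0, 124.0, 125.0, 131.0], [132.0, 117.0, 115.0, 112.0, 116.0, 124.0, 129.0, 135.0], [111.0, 110.0, 106.0, 103.0, -0.0, 119.0, 125.0, 133.0], [136.0, 99.0, 95.0, 95.0, 2.0, 9.0, 122.0, 129.0], [130.0, 6.0, 3.0, 5.0, 7.0, 5.0, 129.0, 130.0], [132.0, 131.0, 128.0, 7.0, 4.0, 133.0, 129.0, 130.0]]
tin [596.7 -99.3 151.1]
tin [596.4 -99.3 150.9]
pin [ 597.6 -170.6  155.9]
pin [ 597.8 -171.2  156.2]
```

The socket is now open down to the tray floor, and the tin and pin have not moved. Lowering the drift into its block.

Call:
step_arm:
  deltas:
    - [0,0,0,0.03,0]
    - [0,0,0,0.04,0]
    - [0,0,0,0.03,0]
    - [0,0,0,0.004,0]
    - [0,0,0,0.004,0]
    - [0,0,0,0.004,0]
    - [0,0,0,0,0]

```text
time: 20.7
tool_pos: [441.1, 275.1, 207.7]
tcp_rot: [-3.141, -0.001, 0.107]
contact_force: [-0.3, 0.4, -1.9]
grip_width: 36.2
finger_force: 30.0
```

Call:
step_arm:
  deltas:
    - [0,0,0,0.004,0]
    - [0,0,0,0.004,0]
    - [0,0,0,0.004,0]
    - [0,0,0,0,0]

```text
time: 21.1
tool_pos: [440.6, 275.0, 200.9]
tcp_rot: [3.142, 0.0, 0.107]
contact_force: [0.3, 0.4, -1.1]
grip_width: 36.3
finger_force: 30.0
```

In the hole with no contact. Continuing to about 2 mm above rest.

Call:
step_arm:
  deltas:
    - [0,0,0,0.02,0]
    - [0,0,0,0.03,0]
    - [0,0,0,0.03,0]
    - [0,0,0,0.03,0]
    - [0,0,0,0.03,0]
    - [0,0,0,0.014,0]
    - [0,0,0,0,0]
    - [0,0,0,0,0]

```text
time: 21.9
tool_pos: [441.0, 275.2, 124.5]
tcp_rot: [-3.141, -0.0, 0.107]
contact_force: [0.2, 0.3, -2.0]
grip_width: 35.6
finger_force: 30.0
```

Call:
step_arm:
  deltas:
    - [0,0,0,0.002,0]
    - [0,0,0,0.002,0]
    - [0,0,0,0,0]

```text
time: 22.2
tool_pos: [440.8, 275.1, 122.5]
tcp_rot: [-3.141, -0.001, 0.107]
contact_force: [-0.5, 0.2, -2.0]
grip_width: 35.8
finger_force: 30.0
```

Call:
step_arm:
  deltas:
    - [0,0,0,0.002,0]
    - [0,0,0,0.002,0]
    - [0,0,0,0.002,0]
    - [0,0,0,0,0]

```text
time: 22.6
tool_pos: [440.6, 275.1, 119.0]
tcp_rot: [3.142, 0.0, 0.107]
contact_force: [0.4, 0.2, -1.0]
grip_width: 36.0
finger_force: 30.0
```

Call:
step_arm:
  deltas:
    - [0,0,0,0.002,0]
    - [0,0,0,0,0]

```text
time: 22.8
tool_pos: [440.7, 275.1, 118.1]
tcp_rot: [-3.142, 0.0, 0.107]
contact_force: [-0.0, -0.1, -1.7]
grip_width: 35.7
finger_force: 30.0
```

Call:
step_arm:
  deltas:
    - [0,0,0,0.001,0]
    - [0,0,0,0,0]

```text
time: 23.0
tool_pos: [440.8, 275.1, 117.8]
tcp_rot: [-3.141, -0.0, 0.107]
contact_force: [-0.0, -0.3, -1.4]
grip_width: 36.1
finger_force: 30.0
```

Call:
step_arm:
  deltas:
    - [0,0,0,0.001,0]
    - [0,0,0,0,0]

```text
time: 23.2
tool_pos: [440.8, 275.1, 117.7]
tcp_rot: [-3.141, -0.0, 0.107]
contact_force: [-1.7, -1.5, 3.5]
grip_width: 35.6
finger_force: 30.0
```

Call:
step_arm:
  deltas:
    - [0,0,0,0.001,0]
    - [0,0,0,0,0]

```text
time: 23.4
tool_pos: [440.8, 275.1, 117.7]
tcp_rot: [-3.141, -0.001, 0.107]
contact_force: [-2.8, -1.8, 8.8]
grip_width: 35.9
finger_force: 30.0
```

Resting on the block; release and retreat.

Call:
step_arm:
  deltas:
    - [1,0,0,0,0]
    - [1,0,0,0,0]
    - [1,0,0,0,0]
    - [1,0,0,0,0]
    - [1,0,0,0,0]
    - [1,0,0,0,0]
    - [1,0,0,0,0]
    - [1,0,0,0,0]

```text
time: 24.2
tool_pos: [440.7, 275.1, 116.7]
tcp_rot: [-3.142, -0.0, 0.107]
contact_force: [-0.1, -0.6, -0.4]
grip_width: 91.4
finger_force: 0.0
```

Call:
step_arm:
  deltas:
    - [1,0,0,-0.02,0]
    - [1,0,0,-0.04,0]
    - [1,0,0,-0.06,0]
    - [1,0,0,-0.08,0]
    - [1,0,0,-0.06,0]
    - [1,-0.06,-0.06,0,0]
    - [1,-0.06,-0.06,0,0]
    - [1,-0.06,-0.06,0,0]

```text
time: 25.0
tool_pos: [340.7, 355.5, 247.9]
tcp_rot: [-3.141, -0.001, 0.106]
contact_force: [0.6, 0.8, -0.6]
grip_width: 91.8
finger_force: 0.0
```

Call:
step_arm:
  deltas:
    - [1,-0.02,-0.06,0,0]
    - [1,-0.02,-0.06,0,0]
    - [1,0,0,0,0]
    - [1,0,0,0,0]
    - [1,0,0,0,0]

```text
time: 25.5
tool_pos: [315.7, 411.7, 247.0]
tcp_rot: [3.141, -0.0, 0.106]
contact_force: [0.3, 0.5, -0.3]
grip_width: 91.6
finger_force: 0.0
```

```bash
python3 - <<'E'
from h import *
go(445,278,300)
im,d=cap('scene'); im2,d2=cap('top'); W=world('top',d2); W0=world('top',np.load('/tmp/top0.npz')['d'])
for w in(W0,W):
    P=w[175:220,255:300].reshape(-1,3); P=P[(P[:,2]>146)&(P[:,2]<170)]; print(len(P),P.mean(0).round(1),cv2.minAreaRect(P[:,:2].astype(np.float32)))
save('s3.png',np.hstack([cv2.resize(im[140:260,280:400],None,fx=3,fy=3,interpolation=2),cv2.resize(im2[110:230,240:360],None,fx=3,fy=3,interpolation=2)]))
E
```

```text
t25.5 pos [315.7 411.7 247. ] rpy [180.   -0.    6.1] F [ 0.3  0.5 -0.3] w91.6 gf0.0
tool shares [ 0.2287  0.2935 -0.106   0.    ]
197 [444.5 277.4 155.2] ((445.3011779785156, 277.795166015625), (36.56502914428711, 36.19580078125), 6.3215250968933105)
197 [441.8 274.6 155.5] ((442.8809509277344, 275.0412292480469), (36.4548454284668, 36.06986618041992), 6.296982765197754)
```

View pics/s3.png

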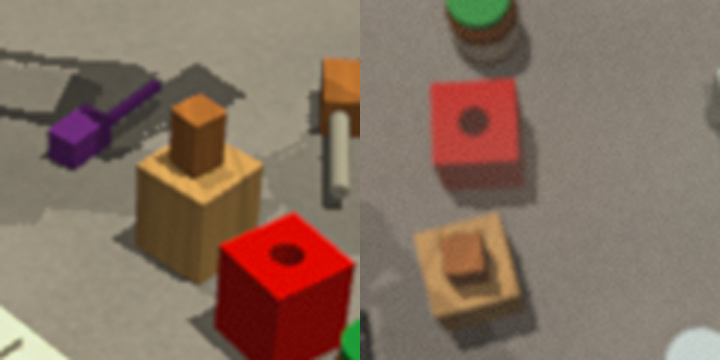

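The drift stands upright in its block at crop pixels (197,135) and (463,255), about 4 mm off the middle, and the robot is clear.

```bash
python3 -c "
from plant import bot
print(bot.close_job())"
```

```text
the job is handed in; nothing more can be done
None
```

The job is handed in, though it returned no verdict: the stub was pushed through (socket seen clear to the tray floor, stub itself not seen), the drift stands upright in its block about 4 mm off the middle, and the pin and tin stayed in place.

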